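Dial in a honing wheel on its truing stand

TASK

The honing wheel sits off-centre between its flanges. Slide the dial indicator up until its plunger bears on the wheel's rim at about mid-travel and leave it there, crank the wheel round against it to find the high spot, then push the high spot in gently until the wheel is true on its spindle to within a millimetre. Never drive the plunger to the end of its travel, and leave the two loose wooden blocks beside the stand where they lie.

Things in the scene. Friction and masses are not known exactly. Their poses are not given: they have to be found in the camera images.
- stand: grey cast base, 120 x 370 x 12 mm, fixed to the table. Its frame: origin on the table directly under the spindle axis, z up, +y along the rail from the spindle to the indicator, so the whole indicator lies on the +y side of the wheel. Upwards on the spindle: lower flange, honing wheel, upper flange, nut, crank; the wheel's rim is free all round except for the indicator
- spindle_axis (a point): fixed point on the spindle axis, 41 mm above the table: the level of the honing wheel's middle and of the plunger. The wheel is a wooden disc with a leather rim, 160 mm in diameter, its flat faces 30 and 52 mm above the table. It runs true when its centre lies on this axis; it starts 3 to 4.2 mm off it, in a direction that no listed pose shows
- upper_flange (a point): fixed point on the spindle axis, 56 mm above the table: top of the steel flange (72 mm across) that nips the wheel. The wheel's bore has play up to 8 mm: it turns with the spindle without slipping, slides level in any direction when its rim is pushed with about 7 to 12 N, and stays where it is left. More than 25 N on it is too much
- spindle (a joint): angle of the spindle, rad, counter-clockwise from above, 0 when the crank arm points along the stand's +x; turns without end in either direction with slight friction (0.15 N m, which also holds it where it is left)
- crank_knob (a point): middle of the grip of the black crank knob: upright, 23 mm thick, from 78 to 114 mm above the table, this point 97 mm above the table and 45 mm from the spindle axis. The knob revolves freely on its pin, so a gripper can carry it round the circle without turning
- carriage (a joint): position of the indicator's carriage on its rail, m: 0 = fully back, grows towards the wheel (the stand's -y), end stop at 0.060; friction about 4 N holds it where it is left
- post_grip (a point): on the axis of the round steel post, 16 to 18 mm thick, that stands on the carriage behind the dial; this point is 85 mm above the table, the post's top 99 mm. The post is there to slide the carriage by. The dial (60 mm across, its edge 25 mm from the post's axis, its top 53 mm above the table) is on the wheel side of it
- plunger (a joint): how far the indicator's plunger is pressed in, m: 0 = free, 0.020 = end of travel; its spring pushes with 0.7 N when free and 1.9 N fully in. The dial lies face up and its needle shows the same: free, it points along the stand's +x, and it turns clockwise from above, 18 degrees per mm (one turn for 20 mm)
- plunger_tip (a point): the foremost point of the plunger's 8 mm ball tip, which points to the spindle axis along the stand's -y, 41 mm above the table
- carved_blank: half-carved loose wooden block, 58 x 31 x 30 mm, beside the stand on the robot's side; origin at the centre of its underside, long side along its x. Not to be disturbed
- strop_block: small flat loose wooden block, 118 x 26 x 12 mm, beside the wheel on the robot's side; origin at the centre of its underside, x along it. Not to be disturbed

How it is judged:
By the outcome, as a careful person would: the job done as asked, in the order asked, and still so for the second after the job is handed in, with the robot touching nothing.
It also fails if it takes over 72 s, if anything falls off the work surface, if the arm or the gripper's body presses on something with over 40 N, if the wrist force passes 120 N, or if a joint passes its speed limit or range.

ROBOT

A 7-joint arm with a two-finger parallel gripper is mounted at the origin on a cart in front of the work surface, level with it; the furniture and walls round the work are solid. World frame = base frame: x ahead of the robot, y to its left, z up, the work surface at z = 0. Lengths are in m, angles in rad, forces in N, time in s.
With the tool pointing down it reaches from about 0.4 to 0.875 m from the base axis. Payload 19.3 kg.
Tool frame: the origin (TCP) lies at the very end of the fingers, on their centre line; the grasp point (between the pads) lies 19 mm behind it; z points along the fingers, y is the line along which they close (so a half turn about z gives the same grasp; the last joint's range is limited). The gripper opens to 85 mm and grips with 20 to 120 N. Pads are 22 mm wide; open, the fingers measure 114 mm over their backs; the gripper's body (76 mm by 85 mm) begins 54 mm behind the grasp point. The pads swing forward as they close: fully open they stand 13 mm farther back than shut.
Start: joints at [-0.07, 0.521, -0.036, 1.599, 0.021, 1.021, -0.113], TCP at [0.625, -0, 0.231] pointing down, gripper open.
Joint ranges: [-2.91, 2.91], [-0.3, 2.13], [-1.5, 1.42], [0.17, 2.43], [-1.26, 4.41], [0.16, 1.93], [-2.52, 2.52]. Speed limits (rad/s): [1.89, 1.89, 2.39, 2.39, 3.01, 3.01, 3.01].

INTERFACE

Orientations are given as [roll, pitch, yaw] about the fixed x, y, z axes, in that order (R = Rz(yaw) Ry(pitch) Rx(roll)).
In Python, from workcell import monitor, optics, job_done gives the robot as it stands.
- The arm moves only by the shell command python3 -m handwheel 'ROWS' [FORCE]. ROWS is JSON, a list of rows, each an object of numbers: "dx", "dy", "dz": the shift along the tool's x, y, z in cm; "wx", "wy", "wz": the turn, a rotation vector about the tool's x, y, z in rad; "claw": the opening in per cent of the stroke, from 0 (shut) to 100 (fully open). A call has 1 to 8 rows; each row shifts and turns the commanded pose from where the row before left it, along the tool's axes as they then stand; what a row does not reach is not made up. A row lasts 1/8 s, in which the tool goes at most 62.5 mm and 10.7 degrees, less where a joint would pass 70% of its speed; a pose out of reach is approached as far as the arm can. A call with a gripper value outside its range is refused whole. The fingers move at their own pace and stop on an object; FORCE is the grip in N (left out, the last holds). Time passes only in rows, so rows that do not move let the fingers close. It gives the time, the measured TCP pose, the force, the opening and the grip force at its end, in the units of the state.
- monitor.observe(): the state, without advancing time (a new reading comes with each control period).
- optics.grab_frame(name): name is "scene" or "side" or "wrist"; returns a dict with "frame" (420x560x3 uint8, blue, green, red), "fovy" (degrees; the focal length in pixels is half the picture's height over the tangent of half this angle, whatever the lens; pixels are square), "cx", "cy" (the principal point, pixels), "R" (3x3) and "t" (3): a world point X has camera coordinates R X + t. Camera axes: x right, y down, z forward; pixel columns grow to the right and rows downward; lengths in m; the calibration is good to about 2 mm. A picture is of the moment at which its call begins. There is no depth.
- job_done(): hands the job in; it is judged then, once.
Trained networks look in the newest picture that a camera, given by its name, has taken for a name from the list of things; names that differ only in an ending like _2 or _b are one class to them, and where a whole thing is asked for, a point or a joint stands for the part that bears it (a point fixed in the world has none). Each returns a list of dicts, best first, with "p" (0 to 1); they miss things now and then, are a little off and sometimes report something else, mostly with a low value. They report only what shows in the picture. A call takes as long as a camera call.
- optics.masks_of(name, camera): "region" (420x560 bool, what is visible of it) and "rect" ([left, top, width, height] in pixels, round what is visible of it).
The state is a dict: "clock": time; "qpos": joint angles; "qd": joint speeds; "joint_efforts": joint torques, N m; "position": TCP position; "tool_rot": TCP orientation; "force": force on the tool from outside, world axes, zero at the start; "moment": the same for the moment, N m; "grip_width": finger opening in m; "finger_force": force on a finger pad.
Only numpy, scipy, OpenCV 4.12 (cv2) and the standard library are available. Lean on these libraries where they do the work, as an engineer would, in place of code of your own. Each camera call takes 0.05 s, during which the arm holds its last target. There are 200 camera calls.

## Working session

There is one attempt and no reset: what is moved stays moved. The work goes in short steps, Python scripts to look and compute and a shell command to move; the robot and the scene stay as the last step left them, time stands still between calls to the robot, and variables do not carry over. Pictures are saved under pics/ and viewed, at most 10 in all, crops included, and the job is handed in when it is done.

```bash
mkdir -p pics; ls; cat > h.py <<'E'
import numpy as np, cv2
from workcell import monitor, optics
def grab(n, save=None):
    f=optics.grab_frame(n)
    if save: cv2.imwrite('pics/'+save,f['frame'])
    f['f']=210/np.tan(np.radians(f['fovy'])/2); f['R']=np.array(f['R']); f['t']=np.array(f['t'])
    return f
def proj(f,X):
    c=f['R']@np.array(X,float)+f['t']; return np.array([f['cx']+f['f']*c[0]/c[2], f['cy']+f['f']*c[1]/c[2]])
def atz(f,u,v,z):
    d=f['R'].T@np.array([(u-f['cx'])/f['f'],(v-f['cy'])/f['f'],1]); o=-f['R'].T@f['t']
    return o+d*(z-o[2])/d[2]
E
python3 - <<'E'
from h import *
for n in ['scene','side','wrist']:
    f=grab(n,n+'0.png'); print(n,f['fovy'],f['cx'],f['cy'],(-f['R'].T@f['t']).round(3))
    for o in ['stand','crank_knob','post_grip','plunger_tip','plunger','carriage','upper_flange','spindle','carved_blank','strop_block']:
        m=optics.masks_of(o,n)
        print(o,[(round(x['p'],2),x['rect']) for x in m[:2]])
print(monitor.observe())
E
python3 - <<'E'
import cv2,numpy as np
a=[cv2.imread('pics/%s0.png'%n) for n in ['scene','side','wrist']]
E
```

```text
pics
scene 48.9295446763121 277.723004390694 214.76350325945603 [-0.187 -0.431  0.465]
stand [(0.71, [152.2, 182.7, 191.5, 97.8])]
crank_knob [(0.65, [255.8, 205.4, 86.2, 57.0])]
post_grip [(0.8, [173.4, 186.8, 72.0, 42.8])]
plunger_tip [(0.55, [239.0, 220.5, 8.9, 4.0])]
plunger [(0.48, [234.4, 219.6, 13.0, 5.1])]
carriage [(0.76, [172.7, 180.8, 73.7, 51.7])]
upper_flange [(0.6, [151.1, 180.4, 194.5, 100.7])]
spindle [(0.82, [254.1, 204.7, 90.1, 61.9])]
carved_blank [(0.9, [222.4, 248.5, 21.5, 28.7])]
strop_block [(0.58, [303.3, 284.4, 77.5, 30.3])]
side 50.53620009224666 284.4306487758306 211.06700610284128 [0.284 0.642 0.396]
stand [(0.64, [200.8, 202.0, 131.0, 134.7])]
crank_knob [(0.77, [248.7, 199.7, 80.0, 48.9]), (0.27, [221.5, 248.9, 49.4, 57.1])]
post_grip [(0.63, [219.6, 247.0, 50.4, 61.8]), (0.53, [201.6, 200.4, 126.5, 136.4])]
plunger_tip []
plunger []
carriage [(0.79, [219.7, 246.8, 54.9, 60.5])]
upper_flange [(0.86, [199.6, 200.7, 131.5, 136.8])]
spindle [(0.6, [247.3, 201.0, 78.5, 47.1])]
carved_blank [(0.83, [309.2, 251.2, 34.8, 23.3])]
strop_block [(0.71, [334.3, 217.
[... 647 characters left out ...]
': 1.65, 'qpos': array([-0.0701898 ,  0.52141924, -0.0362714 ,  1.59949085,  0.02119428,
        1.02111634, -0.11280958]), 'qd': array([ 0.00083325,  0.00052316,  0.00214801,  0.0006676 ,  0.00137914,
        0.00213423, -0.00050126]), 'joint_efforts': array([-8.78450683e-04, -9.26836824e+01,  1.97800957e+00, -3.70251524e+01,
        1.81683514e-02,  1.84474775e-03,  9.13320014e-05]), 'position': array([ 6.24990107e-01, -4.63605359e-05,  2.31282386e-01]), 'tool_rot': array([-3.14154411e+00,  1.26008451e-05,  1.57070567e+00]), 'force': array([0.73463405, 0.56952863, 0.75443832]), 'moment': array([ 0.00042744,  0.02982171, -0.00353332]), 'finger_force': 0.0, 'grip_width': 0.08557094773482497}
```

View pics/wrist0.png

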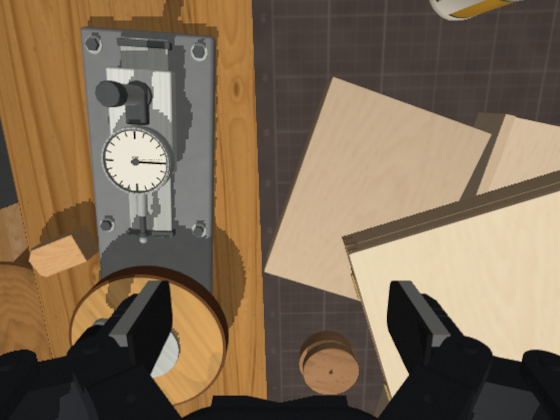

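View pics/scene0.png

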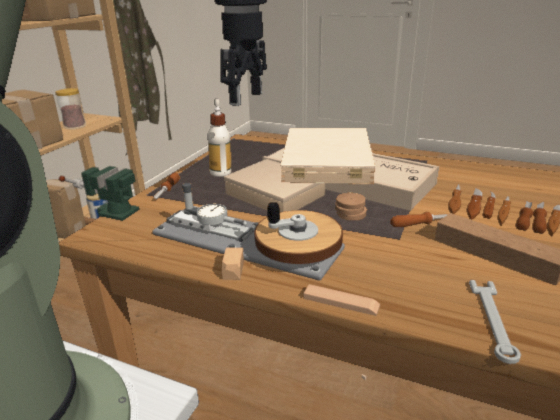

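```bash
python3 - <<'E'
from h import *
f=grab('wrist'); 
print(f['R'].round(3))
for n,u,v,z in [('cTL',82,29,.012),('cTR',215,37,.012),('eL',100,260,.012),('eR',212,275,.012),('dial',135,160,.053),('posttop',110,94,.099),('tip',144,241,.041),('wheelL',70,333,.052),('wheelR',227,345,.052),('flangeR',179,352,.056),('blank',60,257,.015),('boltTL',94,44,.014),('boltTR',199,51,.014),('boltBL',106,226,.014),('boltBR',199,231,.014)]:
    print(n,atz(f,u,v,z).round(4))
g=grab('scene'); s=grab('side','side1.png')
for n,u,v,z in [('flange',298,230,.056),('wheelL',255,235,.052),('wheelR',343,238,.052),('wheelT',298,211,.052),('knobtop',273,208,.114),('nut',297,219,.07),('post',188,186,.099),('strop',342,298,.01)]: print(n,atz(g,u,v,z).round(4))
E
```

```text
[[ 1.    -0.001 -0.001]
 [-0.001 -0.956  0.295]
 [-0.001 -0.295 -0.956]]
cTL [0.45   0.1364 0.012 ]
cTR [0.5677 0.1298 0.012 ]
eL [ 0.4339 -0.0865  0.012 ]
eR [ 0.5523 -0.1042  0.012 ]
dial [0.4996 0.0263 0.053 ]
posttop [0.5053 0.0802 0.099 ]
tip [ 0.4945 -0.0536  0.041 ]
wheelL [ 0.4131 -0.1489  0.052 ]
wheelR [ 0.5714 -0.1632  0.052 ]
flangeR [ 0.5229 -0.1686  0.056 ]
blank [ 0.3939 -0.0817  0.015 ]
boltTL [0.4598 0.124  0.014 ]
boltTR [0.5531 0.1181 0.014 ]
boltBL [ 0.4466 -0.0476  0.014 ]
boltBR [ 0.542  -0.0531  0.014 ]
flange [ 0.4814 -0.1666  0.056 ]
wheelL [ 0.4432 -0.0995  0.052 ]
wheelR [ 0.4904 -0.2474  0.052 ]
wheelT [ 0.5576 -0.1366  0.052 ]
knobtop [ 0.4409 -0.1375  0.114 ]
nut [ 0.4952 -0.1593  0.07  ]
post [0.4942 0.0693 0.099 ]
strop [ 0.3811 -0.2802  0.01  ]
```

View pics/side0.png

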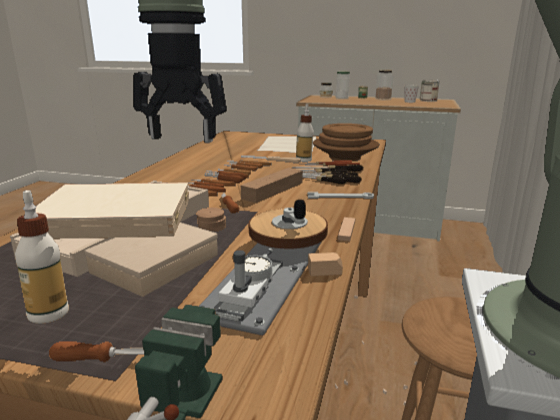

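```bash
python3 -m handwheel '[{"dx":2,"dy":-3,"dz":1},{"dx":2,"dy":-3,"dz":1},{"dx":2,"dy":-3,"dz":1},{"dx":2,"dy":-3,"dz":1},{"wz":0.07},{}]'
python3 - <<'E'
from h import *
f=grab('wrist','w1.png'); print(monitor.observe()['position'],monitor.observe()['tool_rot'])
for o in ['post_grip','crank_knob','plunger_tip','spindle']:
    print(o,[(round(x['p'],2),x['rect']) for x in optics.masks_of(o,'wrist')[:2]])
E
```

```text
[ 6.24980920e-01 -2.69835850e-05  2.31291183e-01] [-3.14156220e+00  2.04136592e-05  1.57079482e+00]
post_grip [(0.59, [96.6, 66.4, 82.3, 179.1])]
crank_knob [(0.87, [69.1, 267.4, 160.8, 137.1])]
plunger_tip [(0.53, [140.4, 218.4, 8.0, 24.9])]
spindle [(0.6, [67.7, 266.1, 161.3, 142.8])]schema error: expected keys dx, dy, dz, wx, wy, wz, claw
```

View pics/w1.png

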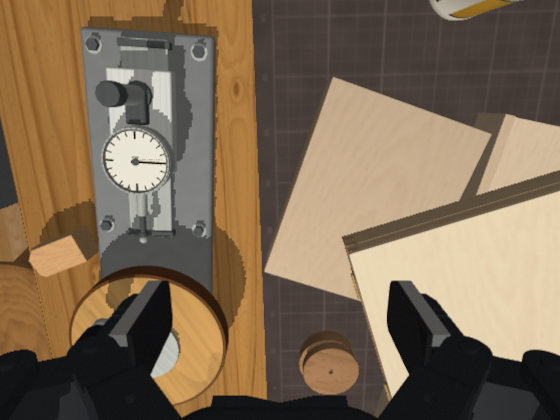

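The picture is unchanged: the move was refused, so the arm has not moved.

```bash
python3 -m handwheel '[{"dx":2,"dy":-3,"dz":1,"wx":0,"wy":0,"wz":0,"claw":100},{"dx":2,"dy":-3,"dz":1,"wx":0,"wy":0,"wz":0,"claw":100},{"dx":2,"dy":-3,"dz":1,"wx":0,"wy":0,"wz":0,"claw":100},{"dx":2,"dy":-3,"dz":1,"wx":0,"wy":0,"wz":0,"claw":100},{"dx":0,"dy":0,"dz":0,"wx":0,"wy":0,"wz":0.07,"claw":100},{"dx":0,"dy":0,"dz":0,"wx":0,"wy":0,"wz":0,"claw":100}]'
python3 - <<'E'
from h import *
f=grab('wrist','w2.png'); print(monitor.observe()['position'],monitor.observe()['tool_rot'])
for o in ['post_grip','crank_knob','plunger_tip','spindle']:
    print(o,[(round(x['p'],2),x['rect']) for x in optics.masks_of(o,'wrist')[:2]])
E
```

```text
clock: 2.8
position: [0.5051, 0.0801, 0.1915]
tool_rot: [3.141, 0.0, 1.501]
force: [-0.0, 0.3, -0.6]
grip_width: 0.0853
finger_force: 0.0
[0.50527953 0.07995141 0.19147544] [3.14115188e+00 3.50347737e-06 1.50212109e+00]
post_grip [(0.57, [240.3, 169.4, 74.6, 169.2])]
crank_knob []
plunger_tip [(0.49, [275.3, 317.8, 7.4, 23.4])]
spindle [(0.57, [209.6, 358.2, 145.8, 51.2])]
```

View pics/w2.png

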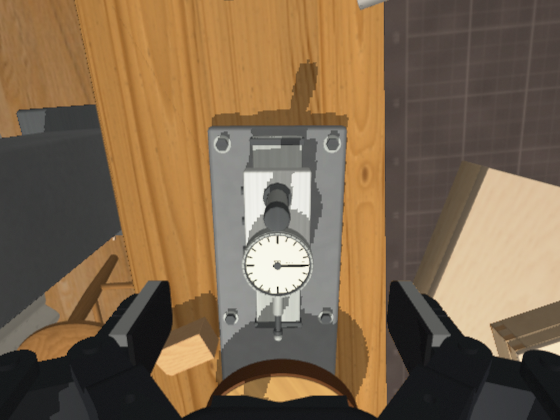

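The stand is nearly upright in the picture: post top about (277,217), dial centre (277,265) with the needle along +x (free), ball tip end at (278,341), wheel rim's near edge about row 360.

```bash
python3 - <<'E'
from h import *
f=grab('wrist')
for n,u,v,z in [('dial',277.5,265,.053),('posttop',277,217,.099),('posttop2',277,213,.099),('tip',278.5,341,.041),('rimtop',285,362,.052),('TL',222,144,.014),('TR',333,144,.014),('BL',231,317,.014),('BR',326,317,.014)]: print(n,atz(f,u,v,z).round(4))
im=f['frame'][165:240,240:315]; cv2.imwrite('pics/crop1.png',cv2.resize(im,None,fx=8,fy=8,interpolation=cv2.INTER_CUBIC))
E
```

```text
dial [0.4999 0.0251 0.053 ]
posttop [0.5038 0.0813 0.099 ]
posttop2 [0.504 0.084 0.099]
tip [ 0.4948 -0.0572  0.041 ]
rimtop [ 0.4997 -0.072   0.052 ]
TL [0.4591 0.1232 0.014 ]
TR [0.5539 0.1165 0.014 ]
BL [ 0.4484 -0.0458  0.014 ]
BR [ 0.5422 -0.0524  0.014 ]
```

View pics/crop1.png

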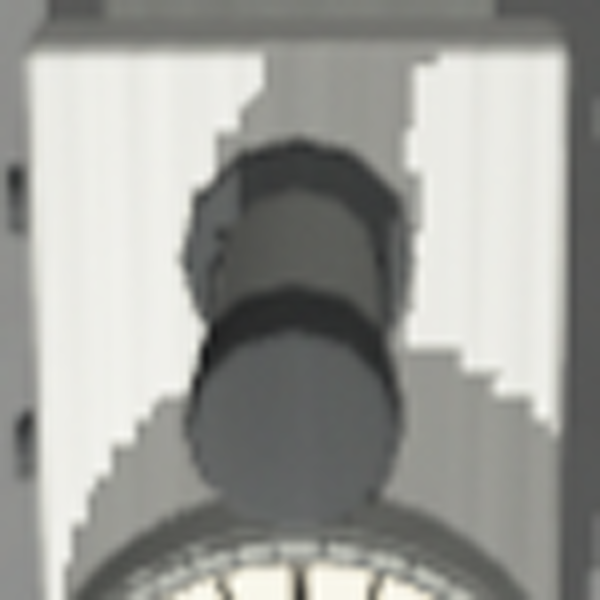

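The crop shows the post's capped top at picture (277,219), i.e. (0.5037, 0.080).

```bash
python3 -m handwheel '[{"dx":0,"dy":-0.15,"dz":3,"wx":0,"wy":0,"wz":0,"claw":80},{"dx":0,"dy":0,"dz":3.5,"wx":0,"wy":0,"wz":0,"claw":60},{"dx":0,"dy":0,"dz":3.5,"wx":0,"wy":0,"wz":0,"claw":50},{"dx":0,"dy":0,"dz":2.4,"wx":0,"wy":0,"wz":0,"claw":50},{"dx":0,"dy":0,"dz":0,"wx":0,"wy":0,"wz":0,"claw":0},{"dx":0,"dy":0,"dz":0,"wx":0,"wy":0,"wz":0,"claw":0},{"dx":0,"dy":0,"dz":0,"wx":0,"wy":0,"wz":0,"claw":0},{"dx":0,"dy":0,"dz":0,"wx":0,"wy":0,"wz":0,"claw":0}]' 30
```

```text
clock: 4.1
position: [0.5033, 0.08, 0.0676]
tool_rot: [-3.141, 0.0, 1.501]
force: [-3.2, -0.8, -9.6]
grip_width: 0.0151
finger_force: 30.3
```

```bash
python3 -m handwheel '[{"dx":-0.5,"dy":0,"dz":0,"wx":0,"wy":0,"wz":0,"claw":0},{"dx":-0.6,"dy":0,"dz":0,"wx":0,"wy":0,"wz":0,"claw":0},{"dx":-0.6,"dy":0,"dz":0,"wx":0,"wy":0,"wz":0,"claw":0},{"dx":-0.3,"dy":0,"dz":0,"wx":0,"wy":0,"wz":0,"claw":0},{"dx":0,"dy":0,"dz":0,"wx":0,"wy":0,"wz":0,"claw":0}]'
python3 - <<'E'
from h import *
out=[]
for n in ['scene','side','wrist']:
    f=grab(n,n+'3.png')
    yc=np.array([0.4999,0.0251])+np.array([-.07,-.9975])*.02
    u,v=proj(f,[*yc,.053]).round().astype(int); print(n,u,v)
    r=30 if n!='wrist' else 90
    p=cv2.copyMakeBorder(f['frame'],100,100,100,100,cv2.BORDER_CONSTANT)[v+100-r:v+100+r,u+100-r:u+100+r]
    out.append(cv2.resize(p,(260,260),interpolation=cv2.INTER_CUBIC))
cv2.imwrite('pics/d3.png',np.hstack(out))
E
```

```text
clock: 4.72
position: [0.502, 0.06, 0.0676]
tool_rot: [3.142, -0.0, 1.501]
force: [-4.2, 0.1, -5.7]
grip_width: 0.015
finger_force: 30.9
scene 220 211
side 258 259
wrist 280 368
```

View pics/d3.png

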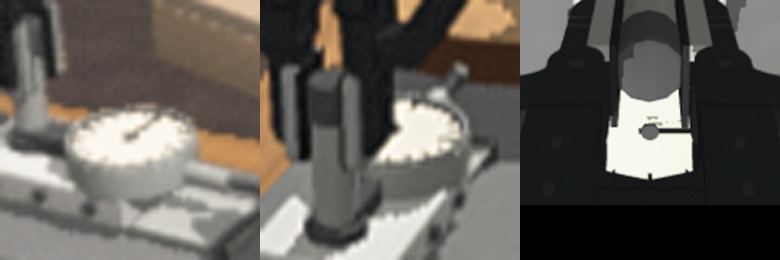

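The needle (right crop, wrist view) still points along +x: free. I'll write a needle reader by rectifying the dial plane.

```bash
cat >> h.py <<'E'
YAW=-0.07; SX=np.array([np.cos(YAW),np.sin(YAW)]); SY=np.array([-np.sin(YAW),np.cos(YAW)])
def dial(n,c,save=None,rr=(7,18)):
    f=grab(n); g=f['frame'].max(2).astype(np.float32)   # bright face, dark needle
    q=np.array([[-30,-30],[30,-30],[30,30],[-30,30]],float)
    for it in range(3):
        W=np.array([[*(c+(a*SX+b*SY)/1000),.053] for a,b in q]); px=np.array([proj(f,w) for w in W],np.float32)
        dst=np.array([[(a+30)*5,(30-b)*5] for a,b in q],np.float32)
        M=cv2.getPerspectiveTransform(px,dst); p=cv2.warpPerspective(g,M,(300,300),flags=cv2.INTER_CUBIC)
        if n=='wrist': break
        b=(p>170); yy,xx=np.nonzero(b); ex=((xx.min(),xx.max()),(yy.min(),yy.max()))
        xs=(np.percentile(xx,1)+np.percentile(xx,99))/2; ys=(np.percentile(yy,1)+np.percentile(yy,99))/2
        c=c+((xs-150)/5*SX+(150-ys)/5*SY)/1000
    A=np.radians(np.arange(0,360,1.)); r=np.arange(rr[0]*5,rr[1]*5)
    mx=(150+np.outer(np.cos(A),r)).astype(np.float32); my=(150+np.outer(np.sin(A),r)).astype(np.float32)
    v=cv2.remap(p,mx,my,cv2.INTER_LINEAR).mean(1)
    k=np.ones(5)/5; vs=np.convolve(np.r_[v[-2:],v,v[:2]],k,'valid')
    i=int(vs.argmin()); d=np.arange(-9,10); w=np.clip(np.median(vs)-vs[(i+d)%360],0,None); a=i+(w*d).sum()/w.sum()
    if save: cv2.imwrite('pics/'+save,p)
    return round((a%360)/18,2), round(float(np.median(vs)-vs[i]),1), c.round(4)
def dc(): 
    t=monitor.observe()['position'][:2]; return t-.055*SY
E
python3 - <<'E'
from h import *
print(dial('scene',dc()),dial('wrist',dc()),dial('side',dc()))
E
python3 -m handwheel '[{"dx":-0.2,"dy":0,"dz":0,"wx":0,"wy":0,"wz":0,"claw":0},{"dx":-0.2,"dy":0,"dz":0,"wx":0,"wy":0,"wz":0,"claw":0},{"dx":0,"dy":0,"dz":0,"wx":0,"wy":0,"wz":0,"claw":0}]'
python3 - <<'E'
from h import *
print(dial('scene',dc(),'s4.png'),dial('wrist',dc(),'w4.png'),dial('side',dc()))
E
```

```text
(np.float64(19.83), 59.0, array([0.4934, 0.0011])) (np.float64(0.02), 183.6, array([0.4982, 0.0052])) (np.float64(10.11), 85.8, array([0.4811, 0.0059]))
clock: 5.4
position: [0.5018, 0.0565, 0.0676]
tool_rot: [3.142, -0.0, 1.501]
force: [-5.3, 3.3, -1.4]
grip_width: 0.015
finger_force: 31.3
(np.float64(19.71), 58.9, array([ 0.4934, -0.0034])) (np.float64(0.01), 183.7, array([0.4979, 0.0016])) (np.float64(10.28), 82.6, array([0.4808, 0.0021]))[ WARN:0@0.524] global loadsave.cpp:1063 imwrite_ Unsupported depth image for selected encoder is fallbacked to CV_8U.
```

```bash
python3 -m handwheel '[{"dx":-0.2,"dy":0,"dz":0,"wx":0,"wy":0,"wz":0,"claw":0},{"dx":-0.3,"dy":0,"dz":0,"wx":0,"wy":0,"wz":0,"claw":0},{"dx":0,"dy":0,"dz":0,"wx":0,"wy":0,"wz":0,"claw":0}]'
python3 - <<'E'
from h import *
print(dial('scene',dc()),dial('wrist',dc()))
E
```

```text
clock: 5.92
position: [0.5014, 0.0514, 0.0676]
tool_rot: [3.142, -0.0, 1.501]
force: [-4.7, 2.4, -2.7]
grip_width: 0.0148
finger_force: 31.2
(np.float64(0.33), 62.3, array([ 0.493 , -0.0059])) (np.float64(0.16), 187.4, array([ 0.4976, -0.0035]))
```

```bash
python3 -m handwheel '[{"dx":-0.3,"dy":0,"dz":0,"wx":0,"wy":0,"wz":0,"claw":0},{"dx":-0.3,"dy":0,"dz":0,"wx":0,"wy":0,"wz":0,"claw":0},{"dx":-0.3,"dy":0,"dz":0,"wx":0,"wy":0,"wz":0,"claw":0},{"dx":-0.1,"dy":0,"dz":0,"wx":0,"wy":0,"wz":0,"claw":0},{"dx":0,"dy":0,"dz":0,"wx":0,"wy":0,"wz":0,"claw":0}]'
python3 - <<'E'
from h import *
print(dial('scene',dc()),dial('wrist',dc()))
E
```

```text
clock: 6.65
position: [0.5008, 0.0418, 0.0676]
tool_rot: [3.141, -0.001, 1.501]
force: [-5.8, 3.1, -2.6]
grip_width: 0.015
finger_force: 31.2
(np.float64(9.33), 81.3, array([ 0.4924, -0.0138])) (np.float64(9.62), 177.6, array([ 0.497 , -0.0131]))
```

```bash
python3 -m handwheel '[{"dx":0,"dy":0,"dz":0,"wx":0,"wy":0,"wz":0,"claw":60},{"dx":0,"dy":0,"dz":0,"wx":0,"wy":0,"wz":0,"claw":60},{"dx":0,"dy":0,"dz":-3,"wx":0,"wy":0,"wz":0,"claw":60},{"dx":0,"dy":0,"dz":-5,"wx":0,"wy":0,"wz":0,"claw":60},{"dx":-5,"dy":0,"dz":-4,"wx":0,"wy":0,"wz":0,"claw":60},{"dx":-5.2,"dy":0,"dz":-1,"wx":0,"wy":0,"wz":0,"claw":60},{"dx":-5.2,"dy":0,"dz":0,"wx":0,"wy":0,"wz":0,"claw":60},{"dx":-5.2,"dy":0,"dz":0,"wx":0,"wy":0,"wz":0,"claw":60}]'
python3 - <<'E'
from h import *
D=np.array([0.497,-0.0131])
print(dial('scene',D),dial('wrist',D,'w5d.png'))
f=grab('wrist','w5.png'); print(proj(f,[*D,.053]))
E
```

```text
clock: 7.75
position: [0.4866, -0.165, 0.197]
tool_rot: [3.14, 0.0, 1.501]
force: [1.0, 0.7, -1.5]
grip_width: 0.051
finger_force: 0.0
(np.float64(17.45), 82.4, array([ 0.4922, -0.019 ])) (np.float64(4.45), 0.8, array([ 0.497 , -0.0131]))
[277.9704812  -24.88763378][ WARN:0@0.764] global loadsave.cpp:1063 imwrite_ Unsupported depth image for selected encoder is fallbacked to CV_8U.
```

View pics/w5.png

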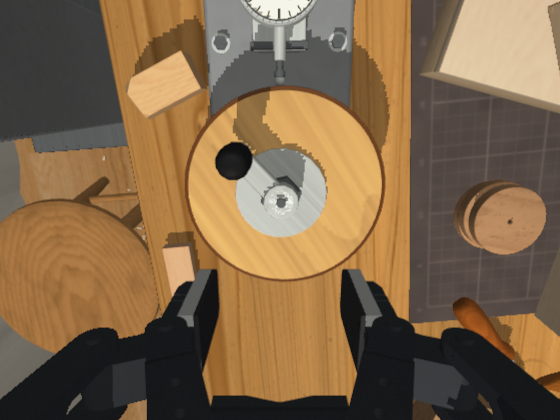

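The crank knob top is at (234,160), flange centre about (281,192), and the wheel outline is centred about (286,183): so the wheel is off towards the upper right. The scene reading needs checking.

```bash
python3 - <<'E'
from h import *
f=grab('wrist'); hsv=cv2.cvtColor(f['frame'],cv2.COLOR_BGR2HSV)
# wheel / flange outlines: radial scan from guess centres, strongest edge
g=cv2.cvtColor(f['frame'],cv2.COLOR_BGR2LAB).astype(np.float32)
def fit(c,r0,r1,z,R):
    # points on rectified plane z
    q=np.array([[-100,-100],[100,-100],[100,100],[-100,100]],float)
    px=np.array([proj(f,[*(c+(a*SX+b*SY)/1000),z]) for a,b in q],np.float32)
    dst=np.array([[(a+100)*4,(100-b)*4] for a,b in q],np.float32)
    p=cv2.warpPerspective(f['frame'],cv2.getPerspectiveTransform(px,dst),(800,800),flags=cv2.INTER_CUBIC)
    cv2.imwrite(f'pics/rect_{R}.png',p); p=cv2.GaussianBlur(p,(0,0),2).astype(np.float32)
    A=np.radians(np.arange(0,360,2)); r=np.arange(r0*4,r1*4)
    S=cv2.remap(p,(400+np.outer(np.cos(A),r)).astype(np.float32),(400-np.outer(np.sin(A),r)).astype(np.float32),cv2.INTER_LINEAR)
    e=np.abs(np.diff(S,axis=1)).sum(2); k=r[e.argmax(1)]/4
    P=np.c_[k*np.cos(A),k*np.sin(A)]; ok=np.ones(len(P),bool)
    for _ in range(6):
        M=np.c_[2*P,np.ones(len(P))]; s=np.linalg.lstsq(M[ok],(P[ok]**2).sum(1),rcond=None)[0]
        rad=np.sqrt(s[2]+s[:2]@s[:2]); d=np.linalg.norm(P-s[:2],axis=1)-rad; ok=abs(d)<max(.6,1.5*np.median(abs(d)))
    return c+(s[0]*SX+s[1]*SY)/1000,rad,ok.sum()
c0=atz(f,281,192,.056)[:2]
cf=fit(c0,30,42,.056,'f'); cw=fit(c0,68,90,.052,'w'); print(cf,cw)
d=(cw[0]-cf[0])*1000; print('offset stand mm',d@SX,d@SY)
k=atz(f,234,160,.114)[:2]-cf[0]; print('knob',np.linalg.norm(k),np.degrees(np.arctan2(k@SY,k@SX)))
D=np.array([0.4924,-0.0138]); 
s=grab('scene'); q=[[-40,-40],[40,-40],[40,40],[-40,40]]
px=np.array([proj(s,[*(D+(a*SX+b*SY)/1000),.053]) for a,b in q],np.float32)
p=cv2.warpPerspective(s['frame'],cv2.getPerspectiveTransform(px,np.array([[(a+40)*5,(40-b)*5] for a,b in q],np.float32)),(400,400),flags=cv2.INTER_CUBIC)
u,v=proj(s,[*D,.053]).astype(int); cr=cv2.resize(s['frame'][v-25:v+25,u-25:u+25],(400,400),interpolation=cv2.INTER_CUBIC)
cv2.imwrite('pics/d6.png',np.hstack([p,cr]))
E
```

```text
(array([ 0.4869748 , -0.16409757]), np.float64(35.64637932236872), np.int64(146)) (array([ 0.49026325, -0.16330907]), np.float64(76.9262910580614), np.int64(180))
offset stand mm 3.2252490634468876 1.0165663208875686
knob 0.048117469182692 125.67330208339587
```

View pics/d6.png

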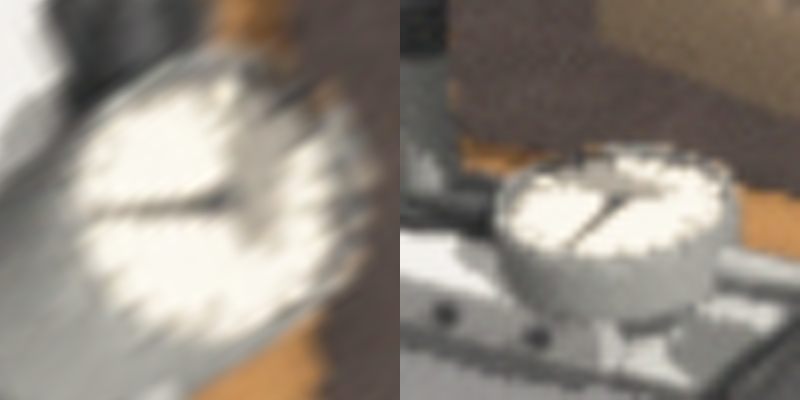

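The rectified scene view shows the needle hub at (222,200) and tip at (90,212): the reading is about 9.7 mm, with a shadow across the face that misled the reader. I'll fix the dial centre and clip out the shadow, then grip the knob.

```bash
cat >> h.py <<'E'
D=np.array([0.4968,-0.0138]); AX=np.array([0.4870,-0.1641])
def rd():
    f=grab('scene'); g=np.minimum(f['frame'].max(2).astype(np.float32),400)
    q=np.array([[-30,-30],[30,-30],[30,30],[-30,30]],float)
    px=np.array([proj(f,[*(D+(a*SX+b*SY)/1000),.053]) for a,b in q],np.float32)
    p=cv2.warpPerspective(g,cv2.getPerspectiveTransform(px,np.array([[(a+30)*5,(30-b)*5] for a,b in q],np.float32)),(300,300),flags=cv2.INTER_CUBIC)
    A=np.radians(np.arange(0,360,1.)); r=np.arange(25,95)
    best=None
    S=cv2.remap(p,(150+np.outer(np.cos(A),r)).astype(np.float32),(150+np.outer(np.sin(A),r)).astype(np.float32),cv2.INTER_LINEAR)
    # local contrast: darker than both neighbours 14 deg away
    m=S.mean(1); sm=np.convolve(np.r_[m[-3:],m,m[:3]],np.ones(7)/7,'valid')
    c=np.minimum(np.roll(sm,16),np.roll(sm,-16))-sm
    i=int(c.argmax()); d=np.arange(-8,9); w=np.clip(c[(i+d)%360],0,None); a=(i+(w*d).sum()/w.sum())%360
    c2=c.copy(); c2[(i+np.arange(-15,16))%360]=-1; j=int(c2.argmax())
    return round(a/18,2),round(float(c[i])),(round(j/18,1),round(float(c2[j])))
def tk():
    s=monitor.observe(); v=(s['position'][:2]-AX)*1000; return np.array([v@SX,v@SY]).round(1), s['force'].round(1)
E
python3 -c "
from h import *
print(rd(),tk())"
python3 -m handwheel '[{"dx":1.8,"dy":-1.3,"dz":2,"wx":0,"wy":0,"wz":0,"claw":60},{"dx":1.95,"dy":-1.3,"dz":3,"wx":0,"wy":0,"wz":0,"claw":60},{"dx":0,"dy":0,"dz":3.5,"wx":0,"wy":0,"wz":0,"claw":60},{"dx":0,"dy":0,"dz":3.1,"wx":0,"wy":0,"wz":0,"claw":60},{"dx":0,"dy":0,"dz":0,"wx":0,"wy":0,"wz":0,"claw":0},{"dx":0,"dy":0,"dz":0,"wx":0,"wy":0,"wz":0,"claw":0},{"dx":0,"dy":0,"dz":0,"wx":0,"wy":0,"wz":0,"claw":0}]' 25
python3 -c "
from h import *
print(rd(),tk())"
```

```text
(np.float64(9.36), 47, (0.6, 5)) (array([-0.4,  1.7]), array([0.6, 0.3, 0.4]))
clock: 8.93
position: [0.4625, -0.1231, 0.0808]
tool_rot: [-3.14, -0.001, 1.502]
force: [-3.8, 4.8, -14.5]
grip_width: 0.0222
finger_force: 25.9
(np.float64(9.17), 44, (16.5, 6)) (array([-27.3,  39.2]), array([ -4. ,   5.1, -15.6]))
```

```bash
python3 -m handwheel '[{"dx":-0.8,"dy":-0.87,"dz":0,"wx":0,"wy":0,"wz":0,"claw":0},{"dx":-0.99,"dy":-0.63,"dz":0,"wx":0,"wy":0,"wz":0,"claw":0},{"dx":-1.12,"dy":-0.35,"dz":0,"wx":0,"wy":0,"wz":0,"claw":0},{"dx":-1.17,"dy":-0.05,"dz":0,"wx":0,"wy":0,"wz":0,"claw":0},{"dx":0,"dy":0,"dz":0,"wx":0,"wy":0,"wz":0,"claw":0}]'
python3 -c "
from h import *
print(rd(),tk())"
```

```text
clock: 9.6
position: [0.4425, -0.164, 0.081]
tool_rot: [3.139, 0.0, 1.5]
force: [6.2, -5.1, -26.6]
grip_width: 0.022
finger_force: 26.1
(np.float64(11.34), 25, (16.4, 6)) (array([-44.5,  -2.9]), array([  6.7,  -4. , -26.1]))
```

```bash
python3 -m handwheel '[{"dx":-1.15,"dy":0.25,"dz":0.1,"wx":0,"wy":0,"wz":0,"claw":0},{"dx":-1.04,"dy":0.54,"dz":0,"wx":0,"wy":0,"wz":0,"claw":0},{"dx":-0.87,"dy":0.8,"dz":0,"wx":0,"wy":0,"wz":0,"claw":0},{"dx":-0.63,"dy":0.99,"dz":0,"wx":0,"wy":0,"wz":0,"claw":0},{"dx":0,"dy":0,"dz":0,"wx":0,"wy":0,"wz":0,"claw":0}]'
python3 -c "
from h import *
print(rd(),tk())"
```

```text
clock: 10.28
position: [0.4673, -0.2009, 0.0808]
tool_rot: [3.137, -0.001, 1.502]
force: [10.4, 8.2, -7.0]
grip_width: 0.0223
finger_force: 28.1
(np.float64(10.68), 31, (16.5, 5)) (array([-17.2, -38. ]), array([ 9.7,  8.9, -8.8]))
```

```bash
python3 -m handwheel '[{"dx":-0.35,"dy":1.12,"dz":0,"wx":0,"wy":0,"wz":0,"claw":0},{"dx":-0.05,"dy":1.17,"dz":0,"wx":0,"wy":0,"wz":0,"claw":0},{"dx":0.25,"dy":1.15,"dz":0,"wx":0,"wy":0,"wz":0,"claw":0},{"dx":0.54,"dy":1.04,"dz":0,"wx":0,"wy":0,"wz":0,"claw":0},{"dx":0,"dy":0,"dz":0,"wx":0,"wy":0,"wz":0,"claw":0}]'
python3 -c "
from h import *
print(rd(),tk())"
```

```text
clock: 10.95
position: [0.5105, -0.1992, 0.0807]
tool_rot: [3.141, -0.001, 1.503]
force: [-1.2, 11.0, 3.4]
grip_width: 0.0219
finger_force: 29.0
(np.float64(7.96), 54, (0.5, 4)) (array([ 25.8, -33.5]), array([-1.2, 10.6,  1.1]))
```

```bash
python3 -m handwheel '[{"dx":0.8,"dy":0.87,"dz":0,"wx":0,"wy":0,"wz":0,"claw":0},{"dx":0.99,"dy":0.63,"dz":0,"wx":0,"wy":0,"wz":0,"claw":0},{"dx":1.12,"dy":0.35,"dz":0,"wx":0,"wy":0,"wz":0,"claw":0},{"dx":1.17,"dy":0.05,"dz":0,"wx":0,"wy":0,"wz":0,"claw":0},{"dx":0,"dy":0,"dz":0,"wx":0,"wy":0,"wz":0,"claw":0}]'
python3 -c "
from h import *
print(rd(),tk())"
```

```text
clock: 11.62
position: [0.5324, -0.1609, 0.0807]
tool_rot: [3.139, -0.0, 1.502]
force: [0.9, 4.3, 1.9]
grip_width: 0.0223
finger_force: 28.8
(np.float64(5.92), 32, (2.1, 9)) (array([45.1,  6.1]), array([2.2, 5. , 5.8]))
```

```bash
python3 -m handwheel '[{"dx":1.15,"dy":-0.25,"dz":0,"wx":0,"wy":0,"wz":0,"claw":0},{"dx":1.04,"dy":-0.54,"dz":0,"wx":0,"wy":0,"wz":0,"claw":0},{"dx":0.87,"dy":-0.8,"dz":0,"wx":0,"wy":0,"wz":0,"claw":0},{"dx":0.63,"dy":-0.99,"dz":0,"wx":0,"wy":0,"wz":0,"claw":0},{"dx":0,"dy":0,"dz":0,"wx":0,"wy":0,"wz":0,"claw":0}]'
python3 -c "
from h import *
print(rd(),tk())"
```

```text
clock: 12.3
position: [0.5095, -0.1214, 0.0806]
tool_rot: [3.138, -0.002, 1.502]
force: [2.9, 13.6, 8.9]
grip_width: 0.0222
finger_force: 29.6
(np.float64(6.45), 38, (0.7, 7)) (array([19.5, 44.1]), array([ 2.4, 13.4, 10. ]))
```

```bash
python3 -m handwheel '[{"dx":0.35,"dy":-1.12,"dz":0,"wx":0,"wy":0,"wz":0,"claw":0},{"dx":0.05,"dy":-1.17,"dz":0,"wx":0,"wy":0,"wz":0,"claw":0},{"dx":-0.25,"dy":-1.15,"dz":0,"wx":0,"wy":0,"wz":0,"claw":0},{"dx":-0.54,"dy":-1.04,"dz":0,"wx":0,"wy":0,"wz":0,"claw":0},{"dx":0,"dy":0,"dz":0,"wx":0,"wy":0,"wz":0,"claw":0}]'
python3 -c "
from h import *
print(rd(),tk())"
```

```text
clock: 12.98
position: [0.4623, -0.1233, 0.0804]
tool_rot: [-3.141, -0.001, 1.501]
force: [-11.1, 10.2, 24.7]
grip_width: 0.0223
finger_force: 31.2
(np.float64(9.17), 44, (16.5, 7)) (array([-27.4,  39. ]), array([-11.4,  10.2,  25.7]))
```

```bash
python3 -m handwheel '[{"dx":0.54,"dy":1.04,"dz":0,"wx":0,"wy":0,"wz":0,"claw":0},{"dx":0.25,"dy":1.15,"dz":0,"wx":0,"wy":0,"wz":0,"claw":0},{"dx":-0.05,"dy":1.17,"dz":0,"wx":0,"wy":0,"wz":0,"claw":0},{"dx":-0.35,"dy":1.12,"dz":0,"wx":0,"wy":0,"wz":0,"claw":0},{"dx":-0.63,"dy":0.99,"dz":0,"wx":0,"wy":0,"wz":0,"claw":0},{"dx":-0.87,"dy":0.8,"dz":0,"wx":0,"wy":0,"wz":0,"claw":0},{"dx":-1.04,"dy":0.54,"dz":0,"wx":0,"wy":0,"wz":0,"claw":0},{"dx":0,"dy":0,"dz":0,"wx":0,"wy":0,"wz":0,"claw":0}]'
python3 -c "
from h import *
print(rd(),tk())"
python3 -m handwheel '[{"dx":0,"dy":0,"dz":0,"wx":0,"wy":0,"wz":0,"claw":40},{"dx":0,"dy":0,"dz":0,"wx":0,"wy":0,"wz":0,"claw":40},{"dx":0,"dy":0,"dz":-3,"wx":0,"wy":0,"wz":0,"claw":40},{"dx":0,"dy":0,"dz":-5,"wx":0,"wy":0,"wz":0,"claw":40},{"dx":2,"dy":-2.2,"dz":-4,"wx":0,"wy":0,"wz":0,"claw":40},{"dx":2,"dy":-2.2,"dz":0,"wx":0,"wy":0,"wz":0,"claw":0},{"dx":0,"dy":0,"dz":0,"wx":0,"wy":0,"wz":0,"claw":0},{"dx":0,"dy":0,"dz":0,"wx":0,"wy":0,"wz":0,"claw":0}]'
cat >> h.py <<'E'
def rectw(f,c,z,h,k):
    q=np.array([[-h,-h],[h,-h],[h,h],[-h,h]],float)
    px=np.array([proj(f,[*(c+(a*SX+b*SY)/1000),z]) for a,b in q],np.float32)
    return cv2.warpPerspective(f['frame'],cv2.getPerspectiveTransform(px,np.array([[(a+h)*k,(h-b)*k] for a,b in q],np.float32)),(2*h*k,2*h*k),flags=cv2.INTER_CUBIC)
def circ(f,c,r0,r1,z,lo=0,hi=360):
    p=cv2.GaussianBlur(rectw(f,c,z,100,4),(0,0),2).astype(np.float32)
    A=np.radians(np.arange(lo,hi,2)); r=np.arange(r0*4,r1*4)
    S=cv2.remap(p,(400+np.outer(np.cos(A),r)).astype(np.float32),(400-np.outer(np.sin(A),r)).astype(np.float32),cv2.INTER_LINEAR)
    k=r[np.abs(np.diff(S,axis=1)).sum(2).argmax(1)]/4
    P=np.c_[k*np.cos(A),k*np.sin(A)]; ok=np.ones(len(P),bool)
    for _ in range(8):
        M=np.c_[2*P,np.ones(len(P))]; s=np.linalg.lstsq(M[ok],(P[ok]**2).sum(1),rcond=None)[0]
        rad=np.sqrt(s[2]+s[:2]@s[:2]); d=np.linalg.norm(P-s[:2],axis=1)-rad; ok=abs(d)<max(.4,1.5*np.median(abs(d)))
    return c+(s[0]*SX+s[1]*SY)/1000,rad,ok.sum()
def wheel(f,ax=AX):
    cf=circ(f,ax,30,42,.056); cw=circ(f,cf[0],73,79,.052); d=(cw[0]-cf[0])*1000
    return (d@SX).round(2),(d@SY).round(2),cf[0].round(4),[round(float(x),1) for x in (cf[1],cw[1])],cf[2],cw[2]
E
python3 - <<'E'
from h import *
f=grab('wrist','w7.png'); print(wheel(f),tk(),rd()); print(proj(f,[*D,.053]))
E
```

```text
clock: 14.02
position: [0.5314, -0.1515, 0.0807]
tool_rot: [3.137, 0.001, 1.5]
force: [5.5, -3.7, 4.6]
grip_width: 0.0222
finger_force: 29.2
(np.float64(5.76), 25, (1.1, 9)) (array([43.4, 15.8]), array([ 6.4, -3.9,  2.7]))
clock: 15.08
position: [0.4887, -0.1074, 0.1994]
tool_rot: [3.141, 0.0, 1.501]
force: [0.9, -0.2, 0.2]
grip_width: -0.0002
finger_force: 0.0
(np.float64(-0.71), np.float64(-3.06), array([ 0.4873, -0.1644]), [35.7, 76.8], np.int64(97), np.int64(130)) (array([-2.2, 56.5]), array([ 0. , -0.2, -0.9])) (np.float64(5.74), 27, (0.5, 5))
[281.2812879   74.29576773]
```

```bash
cat >> h.py <<'E'
def wd(save=None):
    f=grab('wrist'); best=None
    # centre of white face from rectified picture, then needle angle
    c=D.copy()
    for _ in range(3):
        p=rectw(f,c,.053,40,5); m=(p.min(2)>150).astype(np.uint8); m=cv2.morphologyEx(m,cv2.MORPH_CLOSE,np.ones((21,21)))
        n,l,s,ce=cv2.connectedComponentsWithStats(m); i=l[200,200]; 
        if i==0: i=1+s[1:,4].argmax()
        x,y,w,h,_a=s[i]; c=c+((x+w/2-200)*SX+(200-y-h/2)*SY)/5000
    p=rectw(f,c,.053,40,5).max(2).astype(np.float32)
    A=np.radians(np.arange(360.)); r=np.arange(25,90)
    v=cv2.remap(p,(200+np.outer(np.cos(A),r)).astype(np.float32),(200+np.outer(np.sin(A),r)).astype(np.float32),cv2.INTER_LINEAR).mean(1)
    c2=np.minimum(np.roll(v,16),np.roll(v,-16))-v; i=int(c2.argmax()); d=np.arange(-8,9); ww=np.clip(c2[(i+d)%360],0,None)
    return round(float((i+(ww*d).sum()/ww.sum())%360/18),2),round(float(c2[i])),c.round(4),(w/5,h/5)
E
python3 -c "
from h import *
print(wd(),rd(),wheel(grab('wrist')))"
python3 -m handwheel '[{"dx":-4,"dy":-0.3,"dz":0,"wx":0,"wy":0,"wz":0,"claw":0},{"dx":-4,"dy":-0.3,"dz":0,"wx":0,"wy":0,"wz":0,"claw":0},{"dx":-4,"dy":-0.3,"dz":0,"wx":0,"wy":0,"wz":0,"claw":0},{"dx":-4.15,"dy":-0.3,"dz":0,"wx":0,"wy":0,"wz":0,"claw":0},{"dx":0,"dy":0,"dz":0,"wx":0,"wy":0,"wz":0.13,"claw":0},{"dx":0,"dy":0,"dz":0,"wx":0,"wy":0,"wz":0,"claw":0}]'
python3 -c "
from h import *
print(tk(),rd())"
```

```text
(10.1, 98, array([ 0.4884, -0.0132]), (np.float64(77.6), np.float64(80.0))) (np.float64(5.75), 27, (0.6, 4)) (np.float64(-0.76), np.float64(-3.14), array([ 0.4873, -0.1644]), [35.7, 76.8], np.int64(96), np.int64(131))
clock: 16.08
position: [0.4651, -0.2677, 0.199]
tool_rot: [-3.141, 0.0, 1.371]
force: [-0.5, 1.2, -0.8]
grip_width: -0.0002
finger_force: 0.0
(array([ -14.6, -104.8]), array([-0.5,  1.2, -0.8])) (np.float64(5.77), 26, (0.6, 4))
```

```bash
python3 -m handwheel '[{"dx":0,"dy":0,"dz":4,"wx":0,"wy":0,"wz":0,"claw":0},{"dx":0,"dy":0,"dz":4,"wx":0,"wy":0,"wz":0,"claw":0},{"dx":0,"dy":0,"dz":4,"wx":0,"wy":0,"wz":0,"claw":0},{"dx":0,"dy":0,"dz":4,"wx":0,"wy":0,"wz":0,"claw":0},{"dx":0,"dy":0,"dz":0.2,"wx":0,"wy":0,"wz":0,"claw":0},{"dx":0.3,"dy":0,"dz":0,"wx":0,"wy":0,"wz":0,"claw":0},{"dx":0.3,"dy":0,"dz":0,"wx":0,"wy":0,"wz":0,"claw":0},{"dx":0,"dy":0,"dz":0,"wx":0,"wy":0,"wz":0,"claw":0}]'
python3 -c "
from h import *
print(tk(),rd())
q=cv2.imread('pics/w7.png')
f=grab('wrist'); print((f['cx'],f['cy']))"
```

```text
clock: 17.12
position: [0.4671, -0.2613, 0.0385]
tool_rot: [3.14, 0.0, 1.372]
force: [-0.8, -0.2, 0.0]
grip_width: -0.0003
finger_force: 0.0
(array([-13.1, -98.4]), array([-0.8, -0.2,  0. ])) (np.float64(5.21), 16, (16.5, 5))
(279.2082891691008, 214.88309840837627)
```

```bash
python3 -m handwheel '[{"dx":0.1,"dy":0,"dz":0,"wx":0,"wy":0,"wz":0,"claw":0},{"dx":0.1,"dy":0,"dz":0,"wx":0,"wy":0,"wz":0,"claw":0},{"dx":0.1,"dy":0,"dz":0,"wx":0,"wy":0,"wz":0,"claw":0},{"dx":0,"dy":0,"dz":0,"wx":0,"wy":0,"wz":0,"claw":0}]'
python3 -c "
from h import *
print(tk(),rd())"
python3 -m handwheel '[{"dx":0.1,"dy":0,"dz":0,"wx":0,"wy":0,"wz":0,"claw":0},{"dx":0.1,"dy":0,"dz":0,"wx":0,"wy":0,"wz":0,"claw":0},{"dx":0.1,"dy":0,"dz":0,"wx":0,"wy":0,"wz":0,"claw":0},{"dx":0,"dy":0,"dz":0,"wx":0,"wy":0,"wz":0,"claw":0}]'
python3 -c "
from h import *
print(tk(),rd())"
```

```text
clock: 17.73
position: [0.467, -0.2585, 0.0373]
tool_rot: [-3.141, -0.0, 1.371]
force: [1.0, 0.2, 0.1]
grip_width: -0.0001
finger_force: 0.0
(array([-13.4, -95.5]), array([1. , 0.2, 0.1])) (np.float64(5.22), 16, (0.6, 5))
clock: 18.27
position: [0.4675, -0.2564, 0.0375]
tool_rot: [3.141, 0.001, 1.37]
force: [-1.3, -4.7, 1.0]
grip_width: 0.0001
finger_force: 2.7
(array([-13. , -93.4]), array([-1.3, -4.7,  1. ])) (np.float64(5.45), 30, (0.6, 6))
```

```bash
python3 -m handwheel '[{"dx":0.1,"dy":0,"dz":0,"wx":0,"wy":0,"wz":0,"claw":0},{"dx":0.05,"dy":0,"dz":0,"wx":0,"wy":0,"wz":0,"claw":0},{"dx":0.05,"dy":0,"dz":0,"wx":0,"wy":0,"wz":0,"claw":0},{"dx":0,"dy":0,"dz":0,"wx":0,"wy":0,"wz":0,"claw":0}]'
python3 -c "
from h import *
print(tk(),rd())"
```

```text
clock: 18.82
position: [0.4676, -0.2549, 0.0375]
tool_rot: [3.141, 0.001, 1.37]
force: [-2.4, -7.7, 2.2]
grip_width: -0.0
finger_force: 4.2
(array([-13. , -91.9]), array([-2.4, -7.7,  2.2])) (np.float64(7.18), 37, (0.6, 5))
```

```bash
python3 -m handwheel '[{"dx":0.05,"dy":0,"dz":0,"wx":0,"wy":0,"wz":0,"claw":0},{"dx":0.05,"dy":0,"dz":0,"wx":0,"wy":0,"wz":0,"claw":0},{"dx":0,"dy":0,"dz":0,"wx":0,"wy":0,"wz":0,"claw":0},{"dx":0,"dy":0,"dz":0,"wx":0,"wy":0,"wz":0,"claw":0}]'
python3 -c "
from h import *
print(tk(),rd())"
```

```text
clock: 19.38
position: [0.4676, -0.2539, 0.0375]
tool_rot: [-3.141, 0.001, 1.37]
force: [-4.0, -8.6, 2.4]
grip_width: -0.0001
finger_force: 4.3
(array([-13.1, -91. ]), array([-4. , -8.6,  2.4])) (np.float64(7.96), 51, (0.6, 5))
```

```bash
python3 -m handwheel '[{"dx":0.06,"dy":0,"dz":0,"wx":0,"wy":0,"wz":0,"claw":0},{"dx":0,"dy":0,"dz":0,"wx":0,"wy":0,"wz":0,"claw":0},{"dx":0,"dy":0,"dz":0,"wx":0,"wy":0,"wz":0,"claw":0}]'
python3 -c "
from h import *
print(tk(),rd())"
python3 -m handwheel '[{"dx":-0.5,"dy":0,"dz":0,"wx":0,"wy":0,"wz":0,"claw":0},{"dx":-1,"dy":0,"dz":0,"wx":0,"wy":0,"wz":0,"claw":0},{"dx":0,"dy":0,"dz":-4,"wx":0,"wy":0,"wz":0,"claw":0},{"dx":0,"dy":0,"dz":-5,"wx":0,"wy":0,"wz":0,"claw":0},{"dx":0,"dy":0,"dz":-5,"wx":0,"wy":0,"wz":-0.13,"claw":0},{"dx":4,"dy":0.3,"dz":-2,"wx":0,"wy":0,"wz":0,"claw":0},{"dx":5,"dy":0.4,"dz":0,"wx":0,"wy":0,"wz":0,"claw":0},{"dx":5,"dy":0.4,"dz":0,"wx":0,"wy":0,"wz":0,"claw":0}]'
python3 -m handwheel '[{"dx":2.5,"dy":0.2,"dz":0,"wx":0,"wy":0,"wz":0,"claw":0},{"dx":0,"dy":0,"dz":0,"wx":0,"wy":0,"wz":0,"claw":0},{"dx":0,"dy":0,"dz":0,"wx":0,"wy":0,"wz":0,"claw":0}]'
python3 -c "
from h import *
print(tk(),rd()); f=grab('wrist','w8.png'); print(wheel(f)); print(dial('wrist',D),proj(f,[*D,.053]))"
```

```text
clock: 19.8
position: [0.4677, -0.2534, 0.0375]
tool_rot: [-3.141, 0.001, 1.37]
force: [-3.7, -6.5, 3.1]
grip_width: 0.0
finger_force: 4.3
(array([-13.1, -90.4]), array([-3.7, -6.5,  3.1])) (np.float64(8.5), 60, (16.5, 6))
clock: 20.85
position: [0.4863, -0.127, 0.1978]
tool_rot: [3.141, 0.0, 1.5]
force: [1.2, -0.1, 0.1]
grip_width: 0.0005
finger_force: 0.0
clock: 21.22
position: [0.4897, -0.1041, 0.1974]
tool_rot: [-3.142, 0.0, 1.5]
force: [-0.6, 0.1, -0.2]
grip_width: -0.0003
finger_force: 0.0
(array([-1.5, 60. ]), array([-0.6,  0.1, -0.2])) (np.float64(8.31), 49, (0.5, 4))
(np.float64(-1.47), np.float64(1.14), array([ 0.4877, -0.1658]), [36.8, 76.9], np.int64(105), np.int64(144))
(np.float64(8.51), 192.2, array([ 0.4968, -0.0138])) [280.12602191  78.72236133]
```

```bash
python3 -m handwheel '[{"dx":-2.2,"dy":2.25,"dz":0,"wx":0,"wy":0,"wz":0,"claw":42},{"dx":-2.2,"dy":2.25,"dz":1.5,"wx":0,"wy":0,"wz":0,"claw":42},{"dx":0,"dy":0,"dz":3,"wx":0,"wy":0,"wz":0,"claw":42},{"dx":0,"dy":0,"dz":4,"wx":0,"wy":0,"wz":0,"claw":42},{"dx":0,"dy":0,"dz":3.1,"wx":0,"wy":0,"wz":0,"claw":42},{"dx":0,"dy":0,"dz":0,"wx":0,"wy":0,"wz":0,"claw":0},{"dx":0,"dy":0,"dz":0,"wx":0,"wy":0,"wz":0,"claw":0},{"dx":0,"dy":0,"dz":0,"wx":0,"wy":0,"wz":0,"claw":0}]' 25
python3 -c "
from h import *
print(tk(),rd())"
```

```text
clock: 22.38
position: [0.5313, -0.1504, 0.0809]
tool_rot: [-3.14, -0.0, 1.5]
force: [8.2, -1.5, -34.9]
grip_width: 0.0219
finger_force: 26.4
(array([43.2, 16.7]), array([  8.2,  -1.5, -34.9])) (np.float64(8.38), 51, (0.9, 9))
```

```bash
python3 -m handwheel '[{"dx":1.04,"dy":-0.54,"dz":0.1,"wx":0,"wy":0,"wz":0,"claw":0},{"dx":0.87,"dy":-0.8,"dz":0,"wx":0,"wy":0,"wz":0,"claw":0},{"dx":0.63,"dy":-0.99,"dz":0,"wx":0,"wy":0,"wz":0,"claw":0},{"dx":0.35,"dy":-1.12,"dz":0,"wx":0,"wy":0,"wz":0,"claw":0},{"dx":0,"dy":0,"dz":0,"wx":0,"wy":0,"wz":0,"claw":0}]'
python3 -c "
from h import *
print(tk(),rd())"
python3 -m handwheel '[{"dx":0.05,"dy":-1.17,"dz":0,"wx":0,"wy":0,"wz":0,"claw":0},{"dx":-0.25,"dy":-1.15,"dz":0,"wx":0,"wy":0,"wz":0,"claw":0},{"dx":-0.54,"dy":-1.04,"dz":0,"wx":0,"wy":0,"wz":0,"claw":0},{"dx":-0.8,"dy":-0.87,"dz":0,"wx":0,"wy":0,"wz":0,"claw":0},{"dx":0,"dy":0,"dz":0,"wx":0,"wy":0,"wz":0,"claw":0}]'
python3 -c "
from h import *
print(tk(),rd())"
```

```text
clock: 23.05
position: [0.4989, -0.1167, 0.0809]
tool_rot: [-3.141, -0.002, 1.502]
force: [0.6, 16.5, -13.2]
grip_width: 0.0224
finger_force: 28.3
(array([ 8.5, 48.1]), array([  0.6,  16.5, -13.2])) (np.float64(8.0), 45, (0.6, 4))
clock: 23.72
position: [0.4532, -0.131, 0.0807]
tool_rot: [-3.137, -0.001, 1.5]
force: [-13.0, 6.5, 0.7]
grip_width: 0.0219
finger_force: 29.6
(array([-36. ,  30.6]), array([-13. ,   6.5,   0.7])) (np.float64(8.23), 49, (0.6, 5))
```

```bash
python3 -m handwheel '[{"dx":-0.99,"dy":-0.63,"dz":0,"wx":0,"wy":0,"wz":0,"claw":0},{"dx":-1.12,"dy":-0.35,"dz":0,"wx":0,"wy":0,"wz":0,"claw":0},{"dx":-1.17,"dy":-0.05,"dz":0,"wx":0,"wy":0,"wz":0,"claw":0},{"dx":-1.15,"dy":0.25,"dz":0,"wx":0,"wy":0,"wz":0,"claw":0},{"dx":0,"dy":0,"dz":0,"wx":0,"wy":0,"wz":0,"claw":0}]'
python3 -c "
from h import *
print(tk(),rd())"
python3 -m handwheel '[{"dx":-1.04,"dy":0.54,"dz":0,"wx":0,"wy":0,"wz":0,"claw":0},{"dx":-0.87,"dy":0.8,"dz":0,"wx":0,"wy":0,"wz":0,"claw":0},{"dx":-0.63,"dy":0.99,"dz":0,"wx":0,"wy":0,"wz":0,"claw":0},{"dx":-0.35,"dy":1.12,"dz":0,"wx":0,"wy":0,"wz":0,"claw":0},{"dx":0,"dy":0,"dz":0,"wx":0,"wy":0,"wz":0,"claw":0}]'
python3 -c "
from h import *
print(tk(),rd())"
```

```text
clock: 24.4
position: [0.4454, -0.176, 0.0809]
tool_rot: [3.141, 0.0, 1.499]
force: [3.7, -4.0, -18.9]
grip_width: 0.022
finger_force: 27.6
(array([-40.6, -14.8]), array([  3.7,  -4. , -18.9])) (np.float64(8.88), 54, (16.5, 6))
clock: 25.08
position: [0.4788, -0.2043, 0.0808]
tool_rot: [3.141, -0.002, 1.503]
force: [8.1, 15.1, -13.6]
grip_width: 0.0223
finger_force: 28.4
(array([ -5.3, -40.7]), array([  8.1,  15.1, -13.6])) (np.float64(9.15), 42, (0.6, 4))
```

```bash
python3 -m handwheel '[{"dx":-0.05,"dy":1.17,"dz":0,"wx":0,"wy":0,"wz":0,"claw":0},{"dx":0.25,"dy":1.15,"dz":0,"wx":0,"wy":0,"wz":0,"claw":0},{"dx":0.54,"dy":1.04,"dz":0,"wx":0,"wy":0,"wz":0,"claw":0},{"dx":0.8,"dy":0.87,"dz":0,"wx":0,"wy":0,"wz":0,"claw":0},{"dx":0,"dy":0,"dz":0,"wx":0,"wy":0,"wz":0,"claw":0}]'
python3 -c "
from h import *
print(tk(),rd())"
python3 -m handwheel '[{"dx":0.99,"dy":0.63,"dz":0,"wx":0,"wy":0,"wz":0,"claw":0},{"dx":1.12,"dy":0.35,"dz":0,"wx":0,"wy":0,"wz":0,"claw":0},{"dx":1.17,"dy":0.05,"dz":0,"wx":0,"wy":0,"wz":0,"claw":0},{"dx":1.15,"dy":-0.25,"dz":0,"wx":0,"wy":0,"wz":0,"claw":0},{"dx":0,"dy":0,"dz":0,"wx":0,"wy":0,"wz":0,"claw":0}]'
python3 -c "
from h import *
print(tk(),rd())
ph=np.radians([18,80,142,203,263])"
```

```text
clock: 25.75
position: [0.5196, -0.1918, 0.0807]
tool_rot: [-3.138, -0.002, 1.502]
force: [-8.3, 14.4, 0.6]
grip_width: 0.0221
finger_force: 29.7
(array([ 34.4, -25.4]), array([-8.3, 14.4,  0.6])) (np.float64(8.96), 52, (0.5, 4))
clock: 26.42
position: [0.5313, -0.1498, 0.0808]
tool_rot: [-3.141, -0.0, 1.501]
force: [-1.6, 4.2, -8.9]
grip_width: 0.0222
finger_force: 28.7
(array([43.2, 17.4]), array([-1.6,  4.2, -8.9])) (np.float64(8.38), 49, (1.0, 9))
```

```bash
python3 -m handwheel '[{"dx":1.04,"dy":-0.54,"dz":0,"wx":0,"wy":0,"wz":0,"claw":0},{"dx":0.87,"dy":-0.8,"dz":0,"wx":0,"wy":0,"wz":0,"claw":0},{"dx":0.63,"dy":-0.99,"dz":0,"wx":0,"wy":0,"wz":0,"claw":0},{"dx":0.35,"dy":-1.12,"dz":0,"wx":0,"wy":0,"wz":0,"claw":0},{"dx":0.06,"dy":-0.63,"dz":0,"wx":0,"wy":0,"wz":0,"claw":0},{"dx":0,"dy":0,"dz":0,"wx":0,"wy":0,"wz":0,"claw":0}]'
python3 -c "
from h import *
print(tk(),rd())"
python3 -m handwheel '[{"dx":0,"dy":0,"dz":0,"wx":0,"wy":0,"wz":0,"claw":40},{"dx":0,"dy":0,"dz":0,"wx":0,"wy":0,"wz":0,"claw":40},{"dx":0,"dy":0,"dz":-3,"wx":0,"wy":0,"wz":0,"claw":40},{"dx":0,"dy":0,"dz":-5,"wx":0,"wy":0,"wz":0,"claw":40},{"dx":-3,"dy":0,"dz":-4,"wx":0,"wy":0,"wz":0,"claw":0},{"dx":-4,"dy":0,"dz":0,"wx":0,"wy":0,"wz":0,"claw":0},{"dx":-4,"dy":0,"dz":0,"wx":0,"wy":0,"wz":0,"claw":0},{"dx":-4,"dy":0,"dz":0,"wx":0,"wy":0,"wz":0,"claw":0}]'
python3 -c "
from h import *
print(tk(),rd())"
```

```text
clock: 27.22
position: [0.4935, -0.1156, 0.0808]
tool_rot: [3.141, -0.002, 1.503]
force: [1.5, 19.5, -6.3]
grip_width: 0.0222
finger_force: 28.9
(array([ 3.1, 48.8]), array([ 1.5, 19.5, -6.3])) (np.float64(7.92), 53, (16.5, 4))
clock: 28.28
position: [0.4823, -0.2694, 0.201]
tool_rot: [3.141, 0.001, 1.5]
force: [0.8, 0.1, 0.1]
grip_width: 0.0001
finger_force: 0.0
(array([   2.7, -105.4]), array([0.8, 0.1, 0.1])) (np.float64(7.92), 52, (3.0, 6))
```

```bash
python3 -m handwheel '[{"dx":0,"dy":-0.2,"dz":4,"wx":0,"wy":0,"wz":0,"claw":0},{"dx":0,"dy":0,"dz":4,"wx":0,"wy":0,"wz":0,"claw":0},{"dx":0,"dy":0,"dz":4,"wx":0,"wy":0,"wz":0,"claw":0},{"dx":0,"dy":0,"dz":4.3,"wx":0,"wy":0,"wz":0,"claw":0},{"dx":0.4,"dy":0,"dz":0,"wx":0,"wy":0,"wz":0,"claw":0},{"dx":0.4,"dy":0,"dz":0,"wx":0,"wy":0,"wz":0,"claw":0},{"dx":0,"dy":0,"dz":0,"wx":0,"wy":0,"wz":0,"claw":0}]'
python3 -c "
from h import *
print(tk(),rd())"
```

```text
clock: 29.2
position: [0.4821, -0.2594, 0.0392]
tool_rot: [3.139, 0.001, 1.501]
force: [-0.1, -0.9, 0.6]
grip_width: 0.0001
finger_force: 0.0
(array([  1.8, -95.4]), array([-0.1, -0.9,  0.6])) (np.float64(7.91), 48, (19.8, 9))
```

```bash
python3 -m handwheel '[{"dx":0.15,"dy":0,"dz":0,"wx":0,"wy":0,"wz":0,"claw":0},{"dx":0.1,"dy":0,"dz":0,"wx":0,"wy":0,"wz":0,"claw":0},{"dx":0.05,"dy":0,"dz":0,"wx":0,"wy":0,"wz":0,"claw":0},{"dx":0,"dy":0,"dz":0,"wx":0,"wy":0,"wz":0,"claw":0},{"dx":0,"dy":0,"dz":0,"wx":0,"wy":0,"wz":0,"claw":0}]'
python3 -c "
from h import *
print(tk(),rd())"
python3 -m handwheel '[{"dx":0.05,"dy":0,"dz":0,"wx":0,"wy":0,"wz":0,"claw":0},{"dx":0.05,"dy":0,"dz":0,"wx":0,"wy":0,"wz":0,"claw":0},{"dx":0,"dy":0,"dz":0,"wx":0,"wy":0,"wz":0,"claw":0}]'
python3 -c "
from h import *
print(tk(),rd())"
```

```text
clock: 29.88
position: [0.4812, -0.2564, 0.0373]
tool_rot: [-3.141, -0.0, 1.501]
force: [0.6, 1.0, -0.0]
grip_width: 0.0001
finger_force: 0.0
(array([  0.7, -92.5]), array([ 0.6,  1. , -0. ])) (np.float64(7.92), 48, (19.1, 7))
clock: 30.3
position: [0.4813, -0.2558, 0.0374]
tool_rot: [3.141, 0.001, 1.5]
force: [-0.7, -4.5, -0.2]
grip_width: -0.0001
finger_force: 2.3
(array([  0.7, -91.9]), array([-0.7, -4.5, -0.2])) (np.float64(7.95), 53, (19.2, 7))
```

Contact; now gently about 0.6 mm more.

```bash
python3 -m handwheel '[{"dx":0.04,"dy":0,"dz":0,"wx":0,"wy":0,"wz":0,"claw":0},{"dx":0.04,"dy":0,"dz":0,"wx":0,"wy":0,"wz":0,"claw":0},{"dx":0,"dy":0,"dz":0,"wx":0,"wy":0,"wz":0,"claw":0}]'
python3 -c "
from h import *
print(tk(),rd())"
```

```text
clock: 30.72
position: [0.4814, -0.2555, 0.0375]
tool_rot: [3.141, 0.001, 1.5]
force: [-0.6, -7.4, 0.6]
grip_width: -0.0004
finger_force: 4.0
(array([  0.8, -91.6]), array([-0.6, -7.4,  0.6])) (np.float64(8.27), 45, (0.2, 3))
```

```bash
python3 -m handwheel '[{"dx":0.03,"dy":0,"dz":0,"wx":0,"wy":0,"wz":0,"claw":0},{"dx":0,"dy":0,"dz":0,"wx":0,"wy":0,"wz":0,"claw":0},{"dx":0,"dy":0,"dz":0,"wx":0,"wy":0,"wz":0,"claw":0}]'
python3 -c "
from h import *
print(tk(),rd())"
```

```text
clock: 31.15
position: [0.4815, -0.2553, 0.0375]
tool_rot: [3.141, 0.001, 1.5]
force: [-0.1, -8.6, 0.8]
grip_width: -0.0002
finger_force: 4.2
(array([  0.9, -91.4]), array([-0.1, -8.6,  0.8])) (np.float64(8.4), 51, (0.2, 3))
```

```bash
python3 -m handwheel '[{"dx":0.02,"dy":0,"dz":0,"wx":0,"wy":0,"wz":0,"claw":0},{"dx":0,"dy":0,"dz":0,"wx":0,"wy":0,"wz":0,"claw":0},{"dx":-0.5,"dy":0,"dz":0,"wx":0,"wy":0,"wz":0,"claw":0},{"dx":-1,"dy":0,"dz":0,"wx":0,"wy":0,"wz":0,"claw":0},{"dx":0,"dy":0,"dz":-4,"wx":0,"wy":0,"wz":0,"claw":0},{"dx":0,"dy":0,"dz":-5,"wx":0,"wy":0,"wz":0,"claw":0},{"dx":0,"dy":0,"dz":-5,"wx":0,"wy":0,"wz":0,"claw":0},{"dx":4,"dy":0,"dz":-2,"wx":0,"wy":0,"wz":0,"claw":42}]'
python3 -m handwheel '[{"dx":4,"dy":0,"dz":0,"wx":0,"wy":0,"wz":0,"claw":42},{"dx":4,"dy":0.1,"dz":0,"wx":0,"wy":0,"wz":0,"claw":42},{"dx":3.4,"dy":0.1,"dz":0,"wx":0,"wy":0,"wz":0,"claw":42},{"dx":0,"dy":0,"dz":0,"wx":0,"wy":0,"wz":0,"claw":42},{"dx":0,"dy":0,"dz":0,"wx":0,"wy":0,"wz":0,"claw":42}]'
python3 -c "
from h import *
print(tk(),rd())"
```

```text
clock: 32.2
position: [0.4835, -0.2317, 0.2001]
tool_rot: [3.138, 0.002, 1.496]
force: [0.8, 1.5, -0.2]
grip_width: 0.0168
finger_force: 0.0
clock: 32.83
position: [0.4931, -0.1164, 0.1974]
tool_rot: [-3.141, 0.0, 1.5]
force: [0.1, 0.1, -0.0]
grip_width: 0.0358
finger_force: 0.0
(array([ 2.7, 48. ]), array([ 0.1,  0.1, -0. ])) (np.float64(8.39), 55, (0.6, 4))
```

```bash
python3 -m handwheel '[{"dx":0.05,"dy":0,"dz":4,"wx":0,"wy":0,"wz":0,"claw":42},{"dx":0,"dy":0,"dz":4,"wx":0,"wy":0,"wz":0,"claw":42},{"dx":0,"dy":0,"dz":3.7,"wx":0,"wy":0,"wz":0,"claw":42},{"dx":0,"dy":0,"dz":0,"wx":0,"wy":0,"wz":0,"claw":0},{"dx":0,"dy":0,"dz":0,"wx":0,"wy":0,"wz":0,"claw":0},{"dx":0,"dy":0,"dz":0,"wx":0,"wy":0,"wz":0,"claw":0}]' 25
python3 -m handwheel '[{"dx":-0.15,"dy":-1.16,"dz":0.1,"wx":0,"wy":0,"wz":0,"claw":0},{"dx":-0.45,"dy":-1.09,"dz":0,"wx":0,"wy":0,"wz":0,"claw":0},{"dx":-0.71,"dy":-0.93,"dz":0,"wx":0,"wy":0,"wz":0,"claw":0},{"dx":-0.93,"dy":-0.71,"dz":0,"wx":0,"wy":0,"wz":0,"claw":0},{"dx":-1.09,"dy":-0.45,"dz":0,"wx":0,"wy":0,"wz":0,"claw":0},{"dx":-1.16,"dy":-0.15,"dz":0,"wx":0,"wy":0,"wz":0,"claw":0},{"dx":0,"dy":0,"dz":0,"wx":0,"wy":0,"wz":0,"claw":0}]'
python3 -c "
from h import *
print(tk(),rd())"
python3 -m handwheel '[{"dx":-1.16,"dy":0.15,"dz":0,"wx":0,"wy":0,"wz":0,"claw":0},{"dx":-1.09,"dy":0.45,"dz":0,"wx":0,"wy":0,"wz":0,"claw":0},{"dx":-0.93,"dy":0.71,"dz":0,"wx":0,"wy":0,"wz":0,"claw":0},{"dx":-0.71,"dy":0.93,"dz":0,"wx":0,"wy":0,"wz":0,"claw":0},{"dx":-0.45,"dy":1.09,"dz":0,"wx":0,"wy":0,"wz":0,"claw":0},{"dx":-0.15,"dy":1.16,"dz":0,"wx":0,"wy":0,"wz":0,"claw":0},{"dx":0,"dy":0,"dz":0,"wx":0,"wy":0,"wz":0,"claw":0}]'
python3 -c "
from h import *
print(tk(),rd())"
python3 -m handwheel '[{"dx":0.15,"dy":1.16,"dz":0,"wx":0,"wy":0,"wz":0,"claw":0},{"dx":0.45,"dy":1.09,"dz":0,"wx":0,"wy":0,"wz":0,"claw":0},{"dx":0.71,"dy":0.93,"dz":0,"wx":0,"wy":0,"wz":0,"claw":0},{"dx":0.93,"dy":0.71,"dz":0,"wx":0,"wy":0,"wz":0,"claw":0},{"dx":1.09,"dy":0.45,"dz":0,"wx":0,"wy":0,"wz":0,"claw":0},{"dx":1.16,"dy":0.15,"dz":0,"wx":0,"wy":0,"wz":0,"claw":0},{"dx":0,"dy":0,"dz":0,"wx":0,"wy":0,"wz":0,"claw":0}]'
python3 -c "
from h import *
print(tk(),rd())"
```

```text
clock: 33.62
position: [0.4917, -0.1157, 0.0804]
tool_rot: [-3.139, 0.0, 1.5]
force: [-1.3, -1.9, -33.7]
grip_width: 0.022
finger_force: 26.2
clock: 34.5
position: [0.4426, -0.158, 0.0802]
tool_rot: [-3.137, 0.0, 1.498]
force: [-13.4, -4.1, -5.7]
grip_width: 0.022
finger_force: 28.8
(array([-44.7,   2.9]), array([-13.4,  -4.1,  -5.7])) (np.float64(8.74), 53, (16.4, 6))
clock: 35.42
position: [0.4874, -0.2055, 0.0803]
tool_rot: [3.14, 0.001, 1.5]
force: [3.9, -2.6, -13.6]
grip_width: 0.022
finger_force: 28.1
(array([  3.3, -41.2]), array([  3.9,  -2.6, -13.6])) (np.float64(8.75), 48, (0.4, 14))
clock: 36.35
position: [0.5326, -0.1622, 0.0801]
tool_rot: [-3.137, -0.0, 1.501]
force: [-14.3, 5.5, 6.9]
grip_width: 0.0222
finger_force: 30.4
(array([45.3,  5.1]), array([-14.3,   5.5,   6.9])) (np.float64(8.44), 63, (2.2, 6))
```

```bash
python3 -m handwheel '[{"dx":0,"dy":0,"dz":0,"wx":0,"wy":0,"wz":0,"claw":35},{"dx":0,"dy":0,"dz":0,"wx":0,"wy":0,"wz":0,"claw":35},{"dx":0,"dy":0,"dz":-3,"wx":0,"wy":0,"wz":0,"claw":35},{"dx":0,"dy":0,"dz":-5,"wx":0,"wy":0,"wz":0,"claw":35},{"dx":3,"dy":0,"dz":-4,"wx":0,"wy":0,"wz":0,"claw":35},{"dx":3,"dy":0,"dz":-2,"wx":0,"wy":0,"wz":0,"claw":35},{"dx":0,"dy":0,"dz":0,"wx":0,"wy":0,"wz":0,"claw":35}]'
python3 - <<'E'
from h import *
print(tk(),rd(),dial('wrist',D))
grab('scene')
for o in ['carved_blank','strop_block']: print(o,[(round(x['p'],2),x['rect']) for x in optics.masks_of(o,'scene')[:1]])
E
```

```text
clock: 37.28
position: [0.5402, -0.1011, 0.2214]
tool_rot: [3.138, -0.001, 1.504]
force: [-0.3, -0.2, -0.4]
grip_width: 0.0294
finger_force: 0.0
(array([48.7, 66.6]), array([-0.3, -0.2, -0.4])) (np.float64(8.5), 66, (0.6, 4)) (np.float64(8.59), 187.5, array([ 0.4968, -0.0138]))
carved_blank [(0.96, [218.8, 247.2, 22.7, 32.0])]
strop_block [(0.74, [302.9, 283.4, 77.7, 31.5])]
```

Blocks are where they were, the plunger reads about 8.6 mm and the wheel's remaining error is about 0.25 mm.

```bash
python3 -c "
from workcell import job_done
print(job_done())"
```

```text
the job is handed in; nothing more can be done
None
```

The wheel now runs true to about 0.25 mm by the dial, the plunger is left bearing at about 8.6 mm of its 20 mm travel and never read above about 11.3 mm, both blocks look undisturbed, and the job is handed in at about 37 s.

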